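# Recline the bench phantom and lock its ratchet

### The job

Recline the dental bench phantom for work: press its red pad to throw the ratchet pawl free, then push the raised jaw arm (the one with the blue handle) steadily down, without slamming it, until it lies on its rubber rest. Then press the pawl's green pad so that the pawl snaps back into the teeth, and leave the arm lying there. It is all done by pressing and pushing with the fingertips: lift nothing, do not raise the arm, and leave the other things on the bench where they are.

Things in the scene. Friction and masses are not known exactly. Their poses are not given: they have to be found in the camera images.
- stand: Grey metal bench phantom stand, screwed down, it never moves. Its foot plate is 395 x 110 x 12 mm. The origin lies on the bench top straight under the arm's hinge pin; its x axis points along the arm (the way the arm lies when it is down), y across it, z up. In this frame the foot reaches from x = -168 to +228 mm and y = -55 to +55 mm; the two bracket cheeks (y = +-30 mm, x = -105 to +25 mm) are up to 119 mm high; the rubber rest is at x = 205 mm, its top at z = 83 mm
- hinge_pin (a point): Centre of the arm's hinge pin, 95 mm above the bench; the arm turns about the stand's y axis through it. A toothed steel ratchet sector (52 mm radius, 6 teeth 0.24 rad apart) turns with the arm
- handle (a point): Centre of the blue round handle at the outer end of the jaw arm: a bar 24 mm thick and 110 mm long along the stand's y axis, 258 mm from the hinge on the arm's centre line. On the arm's upper side, between 100 and 195 mm from the hinge, stand the model jaws (pink gums, ivory teeth), up to 68 mm over the centre line and 66 mm wide. Pushing square to the arm here takes about 2 to 6 N once the pawl is free (a straight downward push on the still steep arm up to about 10 N)
- jaw_arm (a joint): Angle of the arm (24 mm square aluminium tube) above level, rad: 0 = level, lying on the rubber rest (its stop); starts between 0.62 and 0.98, stop at 1.25. Its hinge is stiff, so that it stays at any angle where it is left. While the pawl is in the teeth the arm can turn only a little down, then a tooth stops it; upward it clicks over the teeth
- pawl (a joint): Angle of the rocker pawl, rad. 0 = nose fully down in the teeth (up to 0.065 when the nose happens to sit on the back of a tooth, as it may at the start); 0.30 = thrown free against its stop. It tips about the stand's y axis at x = -85 mm, z = 85 mm of the stand frame; the red pad goes down and the green pad up as the value grows. An over-centre spring snaps it to whichever end is nearer (changeover at 0.15) and keeps it there
- release_pad (a point): Centre of the top face of the pawl's red pad (36 mm along the stand's x, 32 mm across, 6 mm thick), on the end away from the arm: at stand x = -150 mm, z = 104 mm with the pawl in the teeth. Pressed down about 20 mm (5 to 7 N; up to 12 N if the arm has just been leaned on against a tooth) it throws the pawl free and meets a firm stop; the spring takes over half way. Press from above
- lock_pad (a point): Centre of the top face of the pawl's green pad (28 x 28 mm, 6 mm thick), over the ratchet teeth: at stand x = -15 mm, z = 166 mm with the pawl in the teeth, x = -42 mm, z = 183 mm with the pawl free. Pressed down (about 7 N, 17 mm to the stop, moving 27 mm towards the arm on the way) it puts the pawl back into the teeth; the spring takes over half way
- jar: White round pot with a green band, 64 mm across, 35 mm high, loose, leave alone; origin under its centre, z up
- plaster_arch: Tan dental plaster arch, 56 x 64 x 29 mm, loose, leave alone; origin under its centre, z up
- cup: Beige open paper cup, 72 mm across, 85 mm high, loose, leave alone; origin under its centre, z up
- syringe: Black composite syringe lying flat, about 155 mm long along its x axis, 13 mm high, loose, leave alone; origin on the bench under the axis, 60 mm behind the orange tip's end
- mouth_mirror: Steel mouth mirror lying flat, about 190 mm long along its x axis, 9 mm high, loose, leave alone; origin on the bench under the middle of its grip
- scaler: Steel scaler lying flat, about 180 mm long along its x axis, 9 mm high, loose, leave alone; origin on the bench under the middle of its grip
- curing_light: White curing light with a round orange shield, lying, about 200 mm long along its x axis (tip to +x), 67 mm high at the shield, loose, leave alone; origin on the bench under the axis, 90 mm from the black end

How it is judged:
By the outcome, as a careful person would: the job done as asked, in the order asked, and still so for the second after the job is handed in, with the robot touching nothing.
It also fails if it takes over 54 s, if anything falls off the work surface, if the arm or the gripper's body presses on something with over 40 N, if the wrist force passes 120 N, or if a joint passes its speed limit or range.

### The arm

A 6-joint arm with a two-finger parallel gripper is mounted at the origin on the work surface. World frame = base frame: x ahead of the robot, y to its left, z up, the work surface at z = 0. Lengths are in m, angles in rad, forces in N, time in s.
With the tool pointing down it reaches from about 0.25 to 0.725 m from the base axis. Payload 9.7 kg.
Tool frame: the origin (TCP) lies at the very end of the fingers, on their centre line; the grasp point (between the pads) lies 19 mm behind it; z points along the fingers, y is the line along which they close (so a half turn about z gives the same grasp; the last joint's range is limited). The gripper opens to 85 mm and grips with 20 to 120 N. Pads are 22 mm wide; open, the fingers measure 114 mm over their backs; the gripper's body (76 mm by 85 mm) begins 54 mm behind the grasp point. The pads swing forward as they close: fully open they stand 13 mm farther back than shut.
Start: joints at [1.223, 0.087, 0.176, 1.66, 0, 1.571], TCP at [0.187, 0.517, 0.231] pointing down, gripper open.
Joint ranges: [-3.13, 3.13], [-0.85, 1.81], [-1.15, 1.24], [-2.2, 2.28], [-1.44, 1.52], [-3.14, 3.14]. Speed limits (rad/s): [2.22, 2.22, 2.57, 3.14, 3.14, 3.14].

### API

Orientations are given as a unit quaternion [w, x, y, z].
In Python, from plant import env gives the robot as it stands. Calls block until the motion is done:
- env.reach(position, orientation): joint-space move of the TCP to a pose.
- env.move_l(position, rot=None, feed=0.15): straight line of the TCP; rot=None keeps the orientation; feed is the mean speed in m/s.
- env.movej(angles): joint-space move.
- env.command_gripper(opening): opening from 0.0 (shut) to 1.0 (fully open); the grip force is fixed at half the most; returns when the fingers have stopped.
- env.pause(seconds).
- env.solve_ik(position, orientation): joint angles nearest the present ones, or None.
- env.grab_frame(name): name is "scene" or "side" or "wrist"; returns (picture, depth): 420x560x3 uint8, red, green, blue; 420x560 float32, m along the optical axis (not along the pixel's ray), 0 where there is no reading.
- env.camera_info(name): a dict with "K" (3x3 intrinsics, pixels), "R" (3x3) and "t" (3): a world point X has camera coordinates R X + t. Camera axes: x right, y down, z forward; pixel columns grow to the right and rows downward; lengths in m; the calibration is good to about 2 mm. A picture is of the moment at which its call begins: read the wrist's pose just before it. camera_info takes no time and is no camera call; for the wrist camera it gives the pose at the moment of the call.
A pose or a line that the arm cannot do raises env.IKError and nothing moves.
- env.job_done(): hands the job in; it is judged then, once.
Readings, each from a call of its own:
- env.current_time(): time.
- env.current_qpos(): joint angles.
- env.current_joint_vel(): joint speeds.
- env.current_effort(): joint torques, N m.
- env.current_position(): TCP position.
- env.current_orientation(): TCP orientation.
- env.current_force(): force on the tool from outside, world axes, zero at the start.
- env.current_ft_torque(): the same for the moment, N m.
- env.current_grip_width(): opening from 0.0 (shut) to 1.0 (fully open).
- env.current_gripper_force(): force on a finger pad.
Only numpy, scipy, OpenCV 4.12 (cv2) and the standard library are available. Lean on these libraries where they do the work, as an engineer would, in place of code of your own. Each camera call takes 0.05 s, during which the arm holds its last target. There are 200 camera calls.

## Working session

There is one attempt and no reset: what is moved stays moved. The work goes in short steps, each a Python script; the robot and the scene stay as the last script left them, time stands still between calls to the robot, and variables do not carry over. Pictures are saved under pics/ and viewed, at most 10 in all, crops included, and the job is handed in when it is done.

```bash
mkdir -p pics; ls
cat > h.py <<'E'
import numpy as np, cv2
from plant import env
def shot(n,f):
    p,d=env.grab_frame(n); i=env.camera_info(n)
    np.savez(f'pics/{f}.npz',p=p,d=d,K=i['K'],R=i['R'],t=i['t']); cv2.imwrite(f'pics/{f}.png',p[:,:,::-1])
def cloud(f):
    z=np.load(f'pics/{f}.npz'); d=z['d']; v,u=np.indices(d.shape); K=z['K']
    c=np.stack([(u-K[0,2])/K[0,0]*d,(v-K[1,2])/K[1,1]*d,d],-1)
    return (c-z['t'])@z['R'], z['p'], d>0
E
python3 - <<'E'
from h import *
shot('scene','s0');shot('side','d0')
a=cv2.imread('pics/s0.png');b=cv2.imread('pics/d0.png')
cv2.imwrite('pics/both.png',cv2.resize(np.vstack([a,b]),(560*600//840*1,600)) )
print(env.current_orientation(),env.current_time())
E
```

```text
pics
[-1.09669625e-04  1.73044436e-01  9.84913841e-01 -5.80674337e-04] 0.1
```

View pics/s0.png

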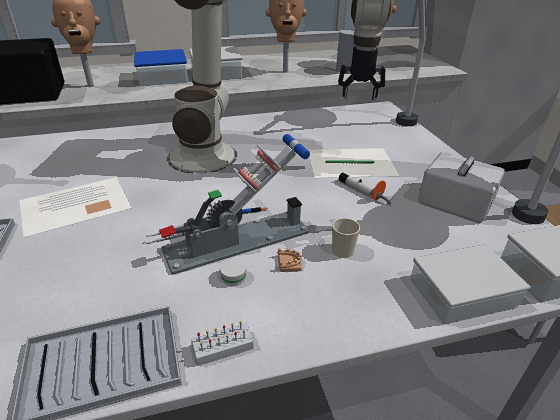

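View pics/d0.png

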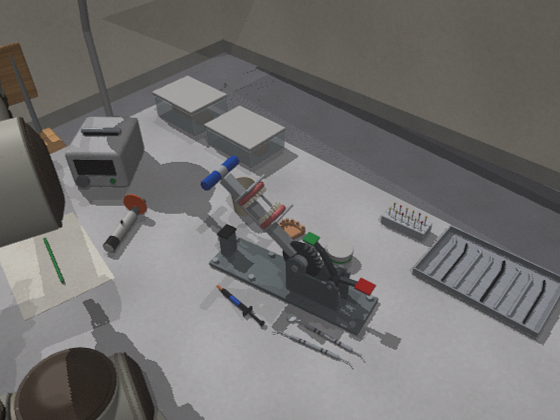

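The scene view shows the red pad at (167,232), green pad at (215,194) and handle at (295,147). In the side view they are at (366,287), (311,239) and (220,172). Next I segment these by colour and localise them.

Run:
```python
from h import *
box={'s0':dict(red=(167,232),green=(215,194),blue=(295,147)),'d0':dict(red=(366,287),green=(311,239),blue=(220,172))}
for f in box:
    P,p,ok=cloud(f); q=p.astype(int); r,g,b=q[...,0],q[...,1],q[...,2]
    M=dict(red=(r>g+70)&(r>b+70),green=(g>r+40)&(g>b+30),blue=(b>r+50)&(b>g+30))
    v,u=np.indices(ok.shape)
    for c,(x,y) in box[f].items():
        m=M[c]&ok&(abs(u-x)<25)&(abs(v-y)<25); X=P[m]
        zt=np.percentile(X[:,2],95); T=X[X[:,2]>zt-.008] if c!='blue' else X
        print(f,c,m.sum(),X.mean(0).round(4),'top',len(T),T.mean(0).round(4),((T.min(0)+T.max(0))/2).round(4),np.ptp(T,axis=0).round(3),'zt',zt.round(4))
        if c=='blue':
            w,V=np.linalg.eigh(np.cov(T.T));print('axis',V[:,2].round(3))
    # foot plate points z 8..15mm
    m=ok&(abs(P[...,2]-.012)<.004)&(abs(P[...,0]-.5)<.4)&(abs(P[...,1])<.5)
    gq=(abs(r-g)<25)&(abs(g-b)<25)&(r<140)
    m&=gq; lab=cv2.connectedComponentsWithStats(m.astype(np.uint8)); i=1+lab[2][1:,4].argmax()
    X=P[lab[1]==i]; rc=cv2.minAreaRect(X[:,:2].astype(np.float32)*1000); print('foot',len(X),rc)
```

```text
s0 red 121 [ 0.5596 -0.1441  0.099 ] top 121 [ 0.5596 -0.1441  0.099 ] [ 0.5571 -0.1437  0.0984] [0.037 0.036 0.009] zt 0.1016
s0 green 79 [ 0.5356 -0.0177  0.1718] top 79 [ 0.5356 -0.0177  0.1718] [ 0.5343 -0.018   0.1722] [0.03  0.03  0.007] zt 0.1741
s0 blue 232 [0.497  0.2036 0.2572] top 232 [0.497  0.2036 0.2572] [0.2246 0.29   0.1331] [0.646 0.216 0.271] zt 0.2668
axis [-0.912  0.209 -0.352]
foot 2597 ((522.7085571289062, 32.914459228515625), (115.35740661621094, 394.4998779296875), 11.180207252502441)
d0 red 184 [ 0.5551 -0.1429  0.0989] top 184 [ 0.5551 -0.1429  0.0989] [ 0.5555 -0.1424  0.0985] [0.033 0.037 0.009] zt 0.1015
d0 green 124 [ 0.5326 -0.015   0.1696] top 122 [ 0.5306 -0.017   0.1723] [ 0.53   -0.0167  0.1721] [0.032 0.028 0.008] zt 0.1745
d0 blue 254 [0.4925 0.2086 0.2573] top 254 [0.4925 0.2086 0.2573] [0.6002 0.3491 0.1339] [0.334 0.329 0.273] zt 0.2678
axis [-0.577 -0.624  0.527]
foot 4056 ((520.0402221679688, 33.34840393066406), (113.83045959472656, 394.4676513671875), 11.115259170532227)
```

The stand origin is about (0.527, 0.004), with its x axis along (-0.193, 0.981). The arm angle is about 0.66. Now I shut the gripper, go over the top and press the red pad.

```bash
cat >> h.py <<'E'
from scipy.spatial.transform import Rotation as Ro
O=np.array([.5272,.0037,0]); xs=np.array([-.1934,.9811,0]); ys=np.array([-.9811,-.1934,0])
def W(x,z,y=0): return O+xs*x+ys*y+np.array([0,0,z])
def quat(x):
    z=np.array([0,0,-1.]); q=Ro.from_matrix(np.stack([x,np.cross(z,x),z],1)).as_quat(); return q[[3,0,1,2]]
Q=quat(xs)
def st(m=''):
    p=env.current_position(); d=p-O; print(m,round(env.current_time(),2),'x %.4f y %.4f z %.4f'%(d@xs,d@ys,p[2]),np.round(env.current_force(),1))
def press(x,z0,z1,step=.002,fmax=25,feed=.04):
    z=z0
    while z>z1+1e-6:
        z=max(z-step,z1); env.move_l(W(x,z),feed=feed); f=env.current_force()
        print('%.3f:%.1f'%(z,f[2]),end=' ')
        if f[2]>fmax: break
    print()
E
python3 - <<'E'
from h import *
p=env.current_position()
env.move_l([p[0],p[1],.40],feed=.25)
print(env.solve_ik(W(-.15,.40),Q), env.solve_ik(W(-.15,.15),Q))
env.reach(W(-.15,.40),Q); st()
env.command_gripper(0.0)
env.move_l(W(-.15,.112),feed=.2); st()
shot('wrist','w1')
press(-.15,.112,.088,fmax=22); st()
shot('side','d1')
env.move_l(W(-.15,.16),feed=.2); st()
shot('side','d2')
a=cv2.imread('pics/d1.png')[180:360,180:420];b=cv2.imread('pics/d2.png')[180:360,180:420]
cv2.imwrite('pics/c1.png',cv2.resize(np.hstack([a,b]),(800,300)))
E
```

```text
[-0.25243111  0.31409004  0.78994789  2.04665417  0.          1.12373495] [-0.25243111  0.12977841  0.06556157  1.50657949  0.          1.12373495]
 3.6 x -0.1493 y -0.0003 z 0.4000 [ 1.4  0.3 -0.2]
 5.96 x -0.1502 y -0.0005 z 0.1132 [ 0.7 -0.1  0. ]
0.110:-0.3 0.108:0.2 0.106:-0.2 0.104:0.1 0.102:-0.4 0.100:-0.0 0.098:0.8 0.096:0.4 0.094:-0.4 0.092:0.5 0.090:0.2 0.088:0.7 
 9.01 x -0.1500 y 0.0001 z 0.0878 [-0.8  0.5  0.7]
 9.57 x -0.1501 y -0.0003 z 0.1604 [ 0.5 -0.2 -1.4]
```

View pics/c1.png

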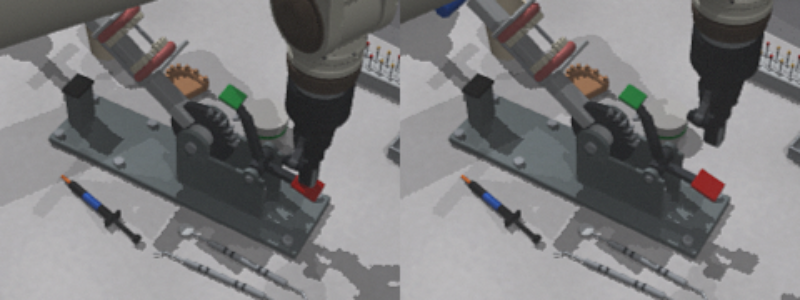

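```bash
cat >> h.py <<'E'
def blob(f,c,ctr,h=25):
    P,p,ok=cloud(f); q=p.astype(int); r,g,b=q[...,0],q[...,1],q[...,2]
    M=dict(red=(r>g+70)&(r>b+70),green=(g>r+40)&(g>b+30),blue=(b>r+50)&(b>g+30))[c]
    v,u=np.indices(ok.shape); m=M&ok&(abs(u-ctr[0])<h)&(abs(v-ctr[1])<h)
    X=P[m]-O; X=np.stack([X@xs,X@ys,X[:,2]],1); X=X[(abs(X[:,1])<.08)]
    print(f,c,len(X),np.median(X,0).round(4),'lo',np.percentile(X,3,0).round(4),'hi',np.percentile(X,97,0).round(4))
E
python3 - <<'E'
from h import *
for f in ['d0','d1','d2']:
    blob(f,'red',(366,287)); blob(f,'green',(311,239))
blob('d0','blue',(220,172)); blob('s0','blue',(295,147))
print(env.current_grip_width()); st()
a=cv2.imread('pics/w1.png');cv2.imwrite('pics/w1b.png',a)
E
```

```text
d0 red 184 [-0.1495  0.0017  0.0989] lo [-0.165  -0.0127  0.0957] hi [-0.1331  0.0146  0.1022]
d0 green 122 [-0.0209  0.0005  0.1724] lo [-0.0331 -0.0126  0.1695] hi [-0.0089  0.0127  0.1752]
d1 red 39 [-0.1436  0.0101  0.0861] lo [-0.1651 -0.0126  0.0798] hi [-0.1342  0.0149  0.0919]
d1 green 129 [-0.0403  0.0011  0.1837] lo [-0.0521 -0.0116  0.1796] hi [-0.0288  0.0142  0.1884]
d2 red 192 [-0.1505  0.0015  0.0845] lo [-0.1656 -0.0138  0.0787] hi [-0.1344  0.0151  0.09  ]
d2 green 134 [-0.0404  0.0014  0.1837] lo [-0.0526 -0.0131  0.1792] hi [-0.0286  0.0132  0.1881]
d0 blue 247 [0.1999 0.0125 0.265 ] lo [ 0.1939 -0.0511  0.2601] hi [0.2115 0.0523 0.2682]
s0 blue 229 [ 0.1972 -0.0259  0.2619] lo [ 0.1913 -0.0573  0.2496] hi [0.2104 0.0478 0.2672]
-0.0022607489635929675
 9.62 x -0.1499 y 0.0001 z 0.1595 [-0.5 -0.3  0.2]
```

View pics/w1b.png

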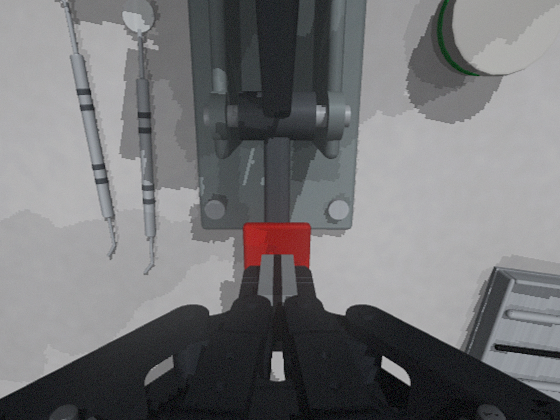

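The wrist view shows the fingertips centred over the red pad at (277,245). The side measurements show the pawl thrown free: red pad at z 0.0845, green pad at x -0.040, z 0.184. Next I push the handle down along its arc.

Run:
```python
from h import *
H=lambda th,e=0: W(.258*np.cos(th),.107+.258*np.sin(th)+e)
env.move_l(W(-.15,.33),feed=.3); env.move_l(W(.203,.33),feed=.3); env.move_l(H(.67,.012),feed=.2); st()
for th in np.arange(.65,.42,-.05):
    env.move_l(H(th),feed=.06); st('%.2f'%th)
shot('side','d3')
blob('d3','green',(311,239)); blob('d3','blue',(210,185),50); blob('d3','red',(366,287))
cv2.imwrite('pics/c3.png',cv2.imread('pics/d3.png'))
```

```text
12.06 x 0.2013 y 0.0003 z 0.2795 [-0.3 -0.3  0.5]
0.65 12.48 x 0.2055 y -0.0000 z 0.2631 [-0.2  0.5 -0.3]
0.60 12.85 x 0.2130 y 0.0001 z 0.2524 [ 0.3 -0.6 -0.6]
0.55 13.22 x 0.2199 y 0.0001 z 0.2416 [-0.4  0.   0.6]
0.50 13.58 x 0.2263 y 0.0001 z 0.2304 [0.5 0.6 0.2]
0.45 13.95 x 0.2322 y 0.0001 z 0.2188 [-0.5  0.3 -0.1]
d3 green 132 [-0.0406  0.0011  0.1838] lo [-0.0519 -0.0128  0.1789] hi [-0.0294  0.0141  0.1885]
d3 blue 235 [0.2283 0.0146 0.217 ] lo [ 0.2221 -0.0519  0.2108] hi [0.239  0.0521 0.2203]
d3 red 193 [-0.15    0.0009  0.0846] lo [-0.165  -0.0137  0.078 ] hi [-0.135   0.0143  0.0905]
```

View pics/c3.png

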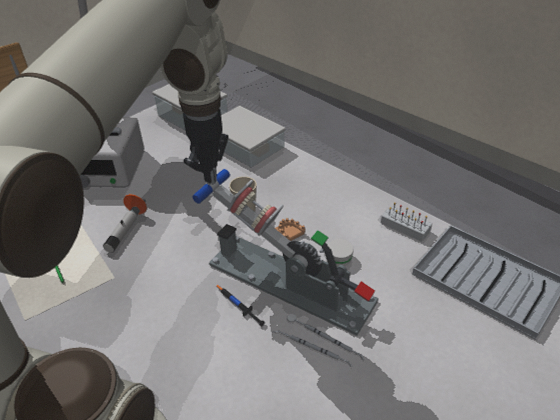

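The side view shows the fingertips on the handle at (212,185). The arm is following, with the handle top at z 0.219, and the pawl is still free. I keep pushing.

Run:
```python
from h import *
H=lambda th,e=0: W(.258*np.cos(th),.107+.258*np.sin(th)+e)
for th in [.4,.35,.3,.25,.2,.15,.1,.06,.03,.015,0]:
    env.move_l(H(th),feed=.06 if th>.08 else .03)
st()
press(.258,.107,.102,step=.001,fmax=12); st()
shot('side','d4'); blob('d4','blue',(190,210),60); blob('d4','green',(311,239))
print(env.current_effort().round(1))
cv2.imwrite('pics/c4.png',cv2.resize(cv2.imread('pics/d4.png')[130:340,150:430],(800,600)))
```

```text
18.02 x 0.2581 y -0.0001 z 0.1070 [0.8 1.1 1.6]
0.106:8.2 0.105:14.6 
 18.52 x 0.2581 y -0.0002 z 0.1066 [-3.5 -1.6 14.6]
d4 blue 220 [0.2544 0.0134 0.1053] lo [ 0.2476 -0.0501  0.097 ] hi [0.2684 0.0526 0.1095]
d4 green 133 [-0.0407  0.0019  0.1841] lo [-0.0529 -0.013   0.1786] hi [-0.0286  0.0137  0.1887]
[ -0.3 -43.   41.7  -2.   -0.2   0. ]
```

View pics/c4.png

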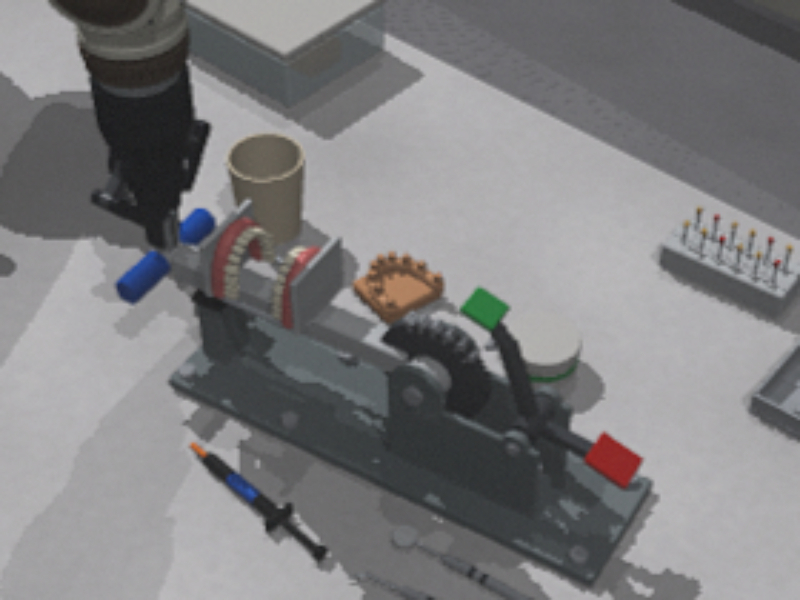

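The crop shows the arm lying on its rest and the pawl free, with green pad at (484,308). A reaction force of 14.6 N confirms the stop. Now I press the green pad along its arc.

Run:
```python
from h import *
G=lambda f,e=0: W(-.085+.070*np.cos(f)-.081*np.sin(f), .085+.070*np.sin(f)+.081*np.cos(f)+e)
env.move_l(W(.258,.25),feed=.25); env.move_l(W(-.042,.25),feed=.3); env.move_l(G(.3,.008),feed=.2); st()
for f in np.arange(.28,-.001,-.04):
    env.move_l(G(f),feed=.05); st('%.2f'%f)
    if env.current_force()[2]>22: break
shot('side','d5')
env.move_l(env.current_position()+[0,0,.1],feed=.2); st()
shot('side','d6'); blob('d6','green',(311,239)); blob('d6','red',(366,287)); blob('d6','blue',(190,210),60)
cv2.imwrite('pics/c6.png',cv2.resize(cv2.imread('pics/d6.png')[130:340,150:430],(800,600)))
```

```text
20.89 x -0.0411 y 0.0001 z 0.1916 [ 0.  -0.4  0.1]
0.28 21.23 x -0.0400 y -0.0003 z 0.1828 [-0.1 -0.6  0. ]
0.24 21.48 x -0.0361 y 0.0000 z 0.1802 [-0.3  0.3  0.4]
0.20 21.73 x -0.0323 y -0.0000 z 0.1783 [-0.   0.2 -0.2]
0.16 21.98 x -0.0285 y 0.0001 z 0.1759 [-0.2  0.6 -0.5]
0.12 22.23 x -0.0250 y 0.0001 z 0.1736 [0.1 0.2 0. ]
0.08 22.48 x -0.0215 y 0.0001 z 0.1712 [-0.2 -1.   0.3]
0.04 22.73 x -0.0181 y 0.0001 z 0.1685 [-0.3  0.2  0.6]
0.00 22.98 x -0.0148 y -0.0001 z 0.1661 [-0.7 -0.2  1.8]
 23.68 x -0.0149 y -0.0000 z 0.2651 [-0.1 -0.5  0. ]
d6 green 117 [-0.0136  0.0005  0.1666] lo [-0.026  -0.0122  0.1641] hi [-0.0017  0.0131  0.1693]
d6 red 190 [-0.1481  0.0015  0.1046] lo [-0.1642 -0.014   0.1013] hi [-0.1317  0.015   0.1082]
d6 blue 169 [ 0.2576 -0.0122  0.1065] lo [ 0.2508 -0.0511  0.003 ] hi [0.3486 0.0506 0.1095]
```

View pics/c6.png

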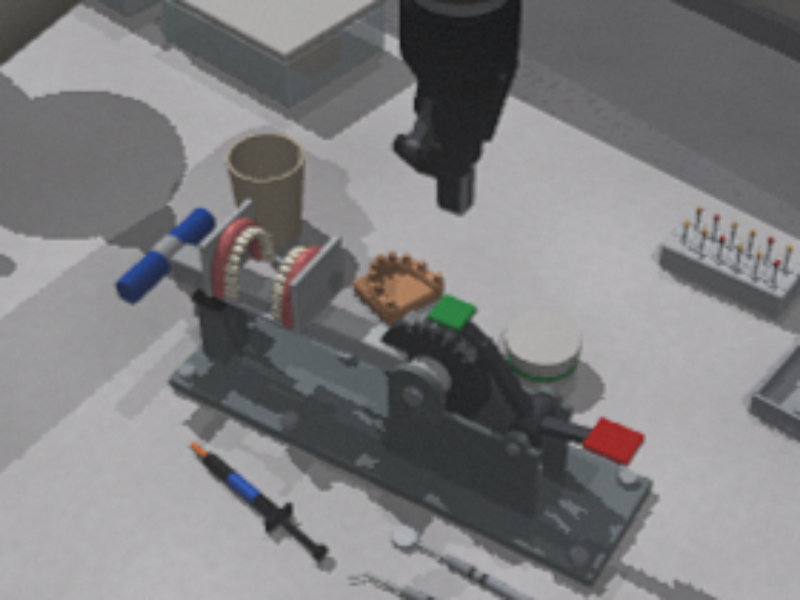

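The crop shows the green pad down at (452,312) with the pawl in the teeth (z 0.166). The arm lies on its rest, the other items are in place and the robot is clear of everything.

```bash
python3 -c "
from h import *
print(env.job_done())"
```

```text
the job is handed in; nothing more can be done
None
```

The phantom is reclined: the pawl was thrown free, the jaw arm was pushed slowly down onto its rubber rest, the pawl is back in the teeth, nothing else on the bench appears to have moved, and the job was handed in after about 24 s.

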